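# Fit and aim the suction scoop

## Robot

A 6-joint arm with a two-finger parallel gripper is mounted at the origin on the work surface. World frame = base frame: x ahead of the robot, y to its left, z up, the work surface at z = 0. Lengths are in m, angles in degrees, forces in N, time in s.
With the tool pointing down it reaches from about 0.4 to 0.825 m from the base axis. Payload 7 kg.
Tool frame: the origin (TCP) lies on the mounting face of the last link; the fingertips stand 178 mm ahead of it and the grasp point (between the pads) lies 159 mm ahead of it (ctrl.tip_extent is the distance from the TCP to the fingertips, in m); z points along the fingers, y is the direction in which the jaws open and shut (so a half turn about z gives the same grasp; the last joint's range is limited). The gripper opens to 88 mm and grips with 3 to 60 N. Pads are 19 mm wide; open, the fingers measure 130 mm over their backs; the gripper's body (78 mm by 193 mm) begins 47 mm behind the grasp point.
Start: joints at [84.861, 20.546, 0.682, 0, -70.136, -16.507], TCP at [0.249, 0.627, 0.405] pointing down, gripper open.
Joint ranges: [-176.03, 176.03], [-82.01, 121.73], [-58.28, 71.71], [-173.87, 95.51], [-174.79, -0.11], [-173.66, 173.66]. Speed limits (degrees/s): [136.94, 136.94, 172.46, 180, 180, 180].

## Interface

Orientations are given as [roll, pitch, yaw] about the fixed x, y, z axes, in that order (R = Rz(yaw) Ry(pitch) Rx(roll)).
In Python, from plant import ctrl gives the robot as it stands. The module is installed in compiled form; this text tells all that it offers.
- The arm moves only by the tool carry_out, never from a script. Its argument "moves" is text: rows parted by semicolons, each of 7 numbers parted by spaces: the finger opening in m, from 0 to 0.0876, then the shift along the tool's x, y, z in m, then the turn, a rotation vector about the tool's x, y, z in rad. A call has 1 to 20 rows; each row is the pose to reach, as a shift and turn from the pose commanded when the call began, along the tool's axes at that moment; what a row does not reach only later rows make up. A row lasts 1/10 s, in which the tool goes at most 50 mm and 8.59 degrees, less where a joint would pass 70% of its speed; a pose out of reach is approached as far as the arm can. A call with a gripper value outside its range is refused whole. The fingers move at their own pace and stop on an object; the grip force is fixed at half the most. Time passes only in rows, so rows that repeat a pose let the fingers close. It gives the time, the measured TCP pose, the force and the opening at its end, in the units of the state.
- ctrl.get_obs(): the state, without advancing time (a new reading comes with each control period).
- ctrl.snapshot(name): name is "side" or "top"; returns a dict with "image" (384x512x3 uint8, red, green, blue), "K" (3x3 intrinsics, pixels), "R" (3x3) and "t" (3): a world point X has camera coordinates R X + t. Camera axes: x right, y down, z forward; pixel columns grow to the right and rows downward; lengths in m; the calibration is good to about 2 mm. A picture is of the moment at which its call begins. There is no depth.
- ctrl.close_job(): hands the job in, once; it reports no verdict.
Trained networks look in a picture, given as the dict that the camera call returned (one of the last four; its "shot" number tells which), for a name from the list of things; names that differ only in an ending like _2 or _b are one class to them, and where a whole thing is asked for, a point or a joint stands for the part that bears it (a point fixed in the world has none). Each returns a list of dicts, best first, with "confidence" (0 to 1); they miss things now and then, are a little off and sometimes report something else, mostly with a low value. They report only what shows in the picture. A call takes as long as a camera call. They do not tell look-alikes from the thing itself.
- ctrl.recognise(picture, label): "extent" ([left, top, right, bottom] in pixels, round what is visible of it).
- ctrl.trace(picture, label): "region" (384x512 bool, what is visible of it) and "extent" ([left, top, right, bottom] in pixels, round what is visible of it).
- ctrl.mark_of(picture, label): "at" ([row, column] in pixels: a listed point, or the origin of a listed thing).
The state is a dict: "clock": time; "joint_pos": joint angles; "qvel": joint speeds; "tau": joint torques, N m; "tool_pos": TCP position; "orientation": TCP orientation; "force": force on the tool from outside, world axes, zero at the start; "moment": the same for the moment, N m; "opening": finger opening in m.
Only numpy, scipy, OpenCV 4.12 (cv2) and the standard library are available. Lean on these libraries where they do the work, as an engineer would, in place of code of your own. Each camera call takes 0.05 s, during which the arm holds its last target.

## Task

Set the blue suction scoop on the brass square of the extraction stub with its mouth looking away from the steel tray, and turn it clockwise (seen from above, a quarter turn at most) while pressing only lightly, until you feel it drop fully home over the square. Then go on screwing it clockwise against its rubber seal until its mouth looks straight at the tray, and stop there: there is no hard stop, and going round much further would crush the seal. Let go of it and leave the other things where they are.

Things in the scene. Friction and masses are not known exactly. Their poses are not given: they have to be found in the camera images.
- post: Fixed round steel extraction stub: foot 110 mm across, pillar 52 mm, its top 55 mm up. Origin at the centre of its underside, z up, the screw axis (its x and y mean nothing). It stands in line with the tray, 210 mm from its centre. The brass adaptor screws into it clockwise (from above): it sinks 12 mm a turn, takes 0.2 to 0.4 N m, stays where it is left, and bites on its seal after about a sixth of a turn.
- flange (a point): Centre of the top of the brass adaptor's 52 mm round flange (6 mm thick), on the screw axis, about 69 mm above the table; the foot of the scoop rests here when home. On it stands the 28 mm brass square, 16 mm tall. This point sinks with the adaptor but its axes do NOT turn with it: how the square is turned is not given, it must be felt or seen. 0 to 0.6 rad into its thread at the start.
- scoop_center (a point): Blue plastic suction scoop, loose, upright, 160 g: a 46 mm square block 60 mm tall, with a wide mouth (dark inside, up to 75 mm wide) reaching from one face to 80 mm from the middle, between 24 and 58 mm up. The point is in the middle of the square block, 30 mm above its foot. x points out of the mouth, z up. Grip the two flat side faces (across y, 46 mm apart).
- scoop_foot (a point): Centre of the underside of the scoop's foot (mouth of the socket), 30 mm below scoop_center; same axes. The square socket, 30.5 mm wide and 18 mm deep, fits over the brass square in any of four ways, with about 1.2 mm play on each side.
- scoop_mouth (a point): Centre of the scoop's mouth, 80 mm along x from the block's axis, 41 mm above the foot; same axes.
- tray: Fixed steel tray, 180 x 260 mm, 35 mm tall, holding a jaw model and a bur block. Origin at the centre of its underside, z up; its -x axis points at the stub, so the scoop looks straight at the tray when its x axis is parallel to the tray's x axis.
- jaw_model: Bystander: grey jaw model with white teeth lying in the tray, 22 mm tall.
- bur_block: Bystander: aluminium disc in the tray, 36 mm across, 22 mm tall.
- yellow_box: Bystander: yellow box 70 x 90 x 35 mm.
- handpiece: Bystander: white handpiece lying on the table, 150 mm long, 20 mm thick.
- beaker: Bystander: clear cup 60 mm across, 60 mm tall.
- round_cap: Bystander: blue round cap 54 mm across, 38 mm tall.
There are look-alikes about, which are no part of the job. What is shaped like the part that bears scoop_center but brown is not meant. Of the things that look like the post, the smaller one is meant.

How it is judged:
By the outcome, as a careful person would: the job done as asked, in the order asked, and still so for the second after the job is handed in, with the robot touching nothing.
It also fails if it takes over 72 s, if anything falls off the work surface, if the arm or the gripper's body presses on something with over 40 N, if the wrist force passes 120 N, or if a joint passes its speed limit or range.

## Working session

There is one attempt and no reset: what is moved stays moved. The work goes in short steps, Python scripts to look and compute and a tool call to move; the robot and the scene stay as the last step left them, time stands still between calls to the robot, and variables do not carry over. Pictures are saved under pics/ and viewed, and the job is handed in when it is done.

Besides the shell and the picture viewer there is one more tool, called after "Request:" as name(argument=value, ...), one argument or row to a line, values as JSON. carry_out: Moves the arm, as the interface text tells. Its arguments: {"type":"object","properties":{"moves":{"type":"string"}},"required":["moves"]}

```bash
mkdir -p pics; ls; cat > h.py <<'E'
import numpy as np, cv2
from plant import ctrl
def save(s,n,crop=None,sc=1):
    im=s["image"][:,:,::-1].copy()
    if crop: l,t,r,b=crop; im=im[t:b,l:r]
    if sc!=1: im=cv2.resize(im,None,fx=sc,fy=sc,interpolation=cv2.INTER_CUBIC)
    cv2.imwrite("pics/"+n+".png",im)
def onz(s,uv,z):
    K,R,t=s["K"],s["R"],s["t"]
    d=R.T@np.linalg.inv(K)@np.array([uv[0],uv[1],1.]); c=-R.T@t
    return c+d*(z-c[2])/d[2]
def proj(s,X):
    p=s["K"]@(s["R"]@np.array(X)+s["t"]); return p[:2]/p[2]
E
python3 - <<'E'
from h import *
np.set_printoptions(precision=4,suppress=True)
print(ctrl.get_obs())
for n in ("side","top"):
    s=ctrl.snapshot(n); save(s,n+"0",sc=1.5)
    print(n,-s["R"].T@s["t"])
    for l in ["post","scoop_center","tray","round_cap"]:
        print(l,[(np.round(d["extent"]),round(d["confidence"],2)) for d in ctrl.recognise(s,l)])
    for l in ["flange","scoop_center","scoop_foot","scoop_mouth","tray","post"]:
        for d in ctrl.mark_of(s,l):
            print(l,np.round(d["at"],1),round(d["confidence"],2))
E
```

```text
pics
{'clock': 0.0, 'joint_pos': array([ 84.8605,  20.5928,   0.6325,  -0.019 , -70.1371, -16.5047]), 'qvel': array([ 0.0512, -0.0802, -0.0694, -0.0805, -0.0268,  0.0892]), 'tau': array([  0.0004, -58.2723,  29.3048,   6.9972,   0.0069,  -0.0002]), 'tool_pos': array([0.2489, 0.6272, 0.4037]), 'orientation': array([179.9015,  -0.0105, -21.6506]), 'force': array([-0.1606, -0.394 ,  0.4978]), 'moment': array([-0.0335, -0.0332, -0.026 ]), 'opening': 0.08735406890789645}
side [ 0.3091 -0.8749  0.9725]
post [(array([217., 238., 259., 285.]), 0.59), (array([259., 132., 306., 183.]), 0.58)]
scoop_center [(array([153., 131., 186., 150.]), 0.91), (array([207., 133., 243., 170.]), 0.82)]
tray []
round_cap [(array([216., 112., 234., 127.]), 0.59), (array([154., 130., 188., 150.]), 0.15)]
flange [247.8 237.3] 0.84
flange [143.8 285.6] 0.7
flange [150.  181.7] 0.6
scoop_center [140.2 179.8] 0.9
scoop_foot [148.  181.5] 0.79
scoop_foot [154.9 216.7] 0.7
scoop_mouth [162.4 231.9] 0.71
scoop_mouth [140.9 152.9] 0.55
tray [236.1 301.1] 0.7
tray [227.6 299.8] 0.51
post [170.3 283.3] 0.8
post [264.6 235.4] 0.58
top [ 0.4781 -0.      1.252 ]
post [(array([296., 202., 327., 237.]), 0.97), (array([202., 132., 243., 176.]), 0.96)]
scoop_center [(array([178., 187., 215., 213.]), 0.94), (array([157., 231., 176., 266.]), 0.9)]
tray [(array([261., 132., 341., 194.]), 0.93), (array([294., 202., 327., 234.]), 0.47)]
round_cap [(array([137., 183., 152., 197.]), 0.56), (array([281., 158., 300., 173.]), 0.48), (array([294., 206., 328., 233.]), 0.37)]
flange [148.8 224.1] 0.71
flange [220.6 313.8] 0.58
scoop_center [204.3 188.2] 0.88
scoop_center [236.4 168.3] 0.85
scoop_center [259.5 164. ] 0.51
scoop_foot [205.3 190. ] 0.76
scoop_foot [240.4 166.6] 0.66
scoop_mouth [258.2 164.2] 0.95
scoop_mouth [199.3 210.3] 0.6
scoop_mouth [189.5 144.7] 0.58
post [154.7 224.2] 0.79
post [219.1 310.1] 0.64
```

View pics/side0.png

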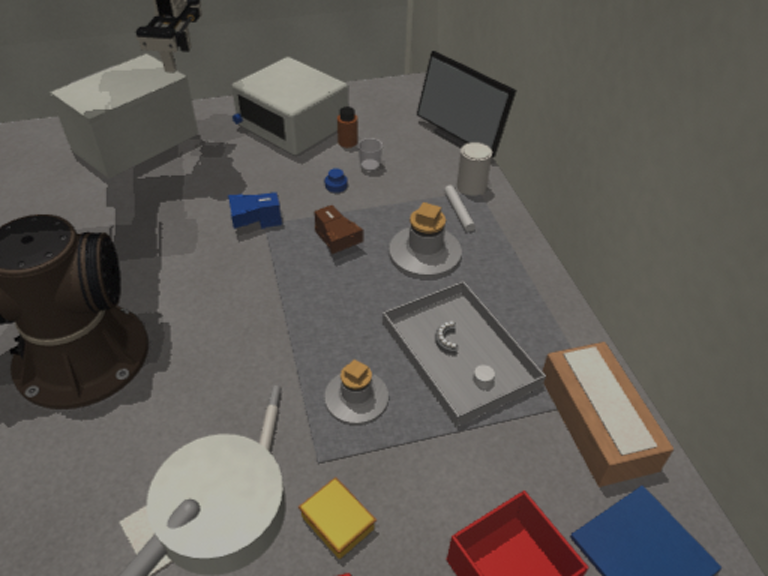

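View pics/top0.png

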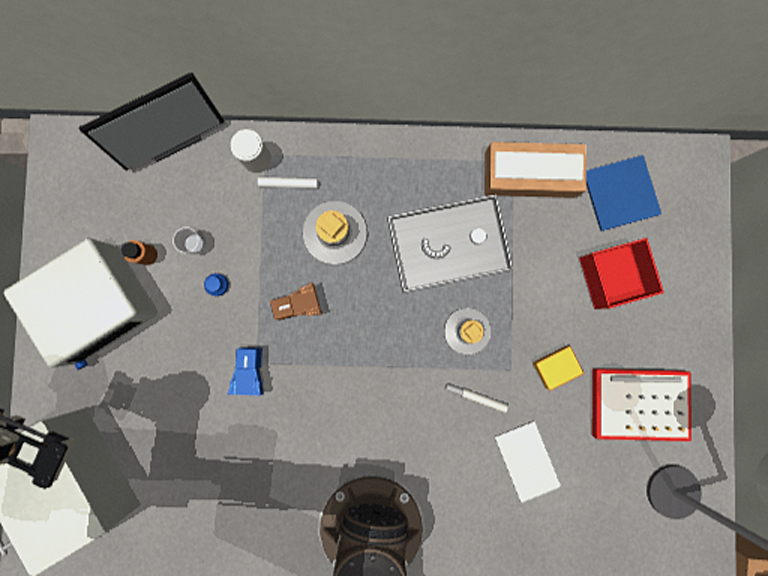

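The side view shows the blue scoop at (170,140) and a brown one at (225,152), with posts at (237,262) and (284,158) (unscaled pixels). In the top view the scoops are blue (164,247) and brown (197,200). The posts are large (223,152) and small (312,220). The blue scoop is meant by colour and the post at (312,220) by size, which I'll confirm in a crop and by measuring.

```bash
python3 - <<'E'
from h import *
np.set_printoptions(precision=4,suppress=True)
s=ctrl.snapshot("top"); 
a=s["image"]
im=np.hstack([cv2.resize(a[190:246,270:350],(400,280),interpolation=3),cv2.resize(a[220:276,130:210],(400,280),interpolation=3)])
im2=np.hstack([cv2.resize(a[120:204,190:310],(400,280),interpolation=3),cv2.resize(a[120:204,250:370],(400,280),interpolation=3)])
cv2.imwrite("pics/crop1.png",np.vstack([im,im2])[:,:,::-1])
for l in ["tray","scoop_center","post"]:
  for d in ctrl.trace(s,l):
    r=d["region"].astype(np.uint8)
    c=max(cv2.findContours(r,0,2)[0],key=cv2.contourArea)
    b=cv2.minAreaRect(c); pts=cv2.boxPoints(b)
    z={"tray":0.035,"scoop_center":.059,"post":0.01}[l]
    P=np.array([onz(s,p,z)[:2] for p in pts])
    print(l,round(d["confidence"],2),"c",P.mean(0),"edges",np.linalg.norm(P[1]-P[0]),np.linalg.norm(P[2]-P[1]),"ang",np.degrees(np.arctan2(*(P[1]-P[0])[::-1])),np.degrees(np.arctan2(*(P[2]-P[1])[::-1])), b)
v=ctrl.snapshot("side"); save(v,"sc1",(200,220,280,290),8)
E
```

```text
tray 0.92 c [ 0.6635 -0.1645] edges 0.26451184352689117 0.18466790065156363 ang -76.50122865190492 -167.5413740706952 ((299.6014709472656, 161.68719482421875), (52.57940673828125, 75.29991149902344), 78.2317123413086)
scoop_center 0.95 c [0.3602 0.2908] edges 0.07048964253113729 0.10334591276752964 ang -88.51952604977143 -177.7222451057449 ((163.5, 246.5), (31.0, 21.0), 90.0)
scoop_center 0.59 c [0.514  0.1874] edges 0.10567610217845366 0.07084519509687474 ang -74.33719288804721 -164.09211397659146 ((196.00001525878906, 201.49998474121094), (20.858062744140625, 31.287094116210938), 75.96376037597656)
post 0.82 c [ 0.4612 -0.2136] edges 0.10263526114652723 0.10548834325384729 ang -88.47751264732564 -179.1760948964103 ((311.5, 220.0), (30.0, 29.0), 90.0)
post 0.75 c [0.6871 0.1054] edges 0.14969668036802028 0.15062400940115245 ang -88.35924160559652 -178.39021833455988 ((223.0, 154.0), (42.0, 42.0), 90.0)
```

View pics/crop1.png

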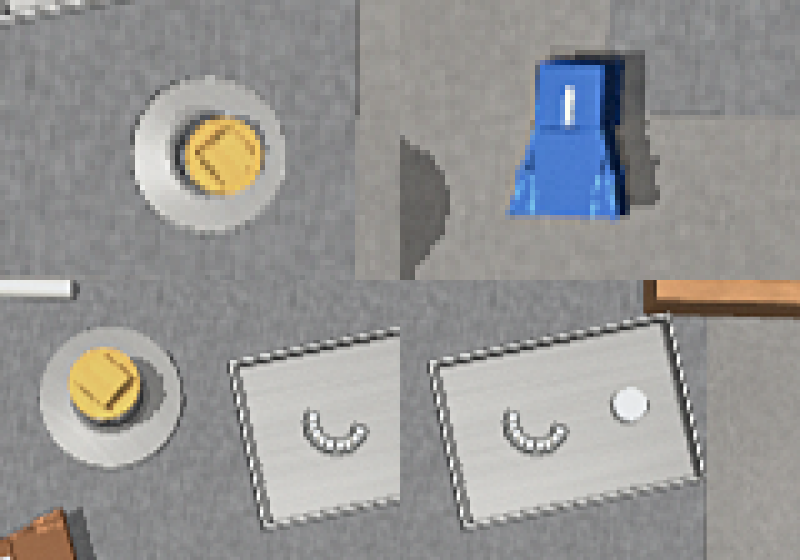

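View pics/sc1.png

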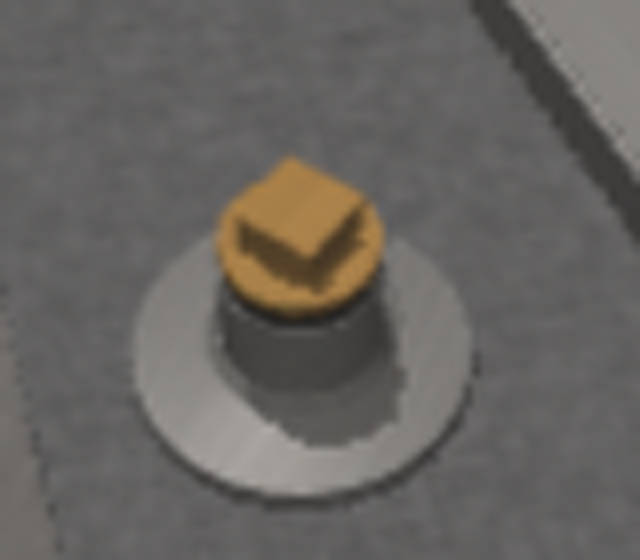

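The crop shows the small post's foot measuring about 105 mm (the other is 150 mm), 208 mm from the tray centre, so it is the one meant. The blue scoop is at about (164,247) with its mouth toward the robot. Next I'll refine the poses by fitting silhouettes in both views.

```bash
cat > fit.py <<'E'
from h import *
from scipy.optimize import minimize
def hullmask(s,sets,box,ss=4):
    l,t,r,b=box
    m=np.zeros(((b-t)*ss,(r-l)*ss),np.uint8)
    for P in sets:
        p=(s["K"]@(s["R"]@P.T+s["t"][:,None])); uv=(p[:2]/p[2]).T
        q=((uv-[l,t]+0.5)*ss-0.5)
        h=cv2.convexHull(q.astype(np.float32))
        cv2.fillConvexPoly(m,np.round(h*16).astype(np.int32),1,shift=4)
    return cv2.resize(m.astype(np.float32),None,fx=1/ss,fy=1/ss,interpolation=cv2.INTER_AREA)
def box(x0,x1,w0,w1,z0,z1,n=0):
    return np.array([[x,sg*w,z] for x,w in((x0,w0),(x1,w1)) for sg in(1,-1) for z in(z0,z1)])
def rot(P,x,y,yaw,z=0):
    c,s_=np.cos(yaw),np.sin(yaw)
    return P@np.array([[c,s_,0],[-s_,c,0],[0,0,1]])+[x,y,z]
def disc(r,z0,z1):
    a=np.linspace(0,2*np.pi,60); return np.array([[r*np.cos(t),r*np.sin(t),z] for t in a for z in(z0,z1)])
BLOCK=box(-.023,.023,.023,.023,0,.06)
MOUTH=box(.023,.08,.023,.0375,.024,.058)
def fit(views,masks,boxes,model,p0,step):
    def cost(p): return sum(np.abs(hullmask(s,model(p),b)-m).sum() for s,m,b in zip(views,masks,boxes))
    sim=np.vstack([p0]+[np.array(p0)+np.eye(len(p0))[i]*step[i] for i in range(len(p0))])
    r=minimize(cost,p0,method="Nelder-Mead",options=dict(initial_simplex=sim,xatol=1e-5,fatol=1e-3,maxiter=600))
    return r
E
python3 - <<'E'
from fit import *
np.set_printoptions(precision=4,suppress=True)
T=ctrl.snapshot("top");S=ctrl.snapshot("side")
def mask(s,b,lo,hi):
    l,t,r,bb=b; hsv=cv2.cvtColor(s["image"][t:bb,l:r],cv2.COLOR_RGB2HSV); return cv2.inRange(hsv,lo,hi).astype(np.float32)/255
bs=[(140,220,190,275),(140,120,198,160)]
ms=[mask(s,b,(100,110,30),(130,255,255)) for s,b in zip((T,S),bs)]
mod=lambda p:[rot(BLOCK,*p[:3]),rot(MOUTH,*p[:3])]
for v in [(0,1),(0,),(1,)]:
    r=fit([(T,S)[i] for i in v],[ms[i] for i in v],[bs[i] for i in v],mod,[.38,.29,np.pi],[.01,.01,.1]); print("scoop",v,r.x[:2],np.degrees(r.x[2]),r.fun,[m.sum() for m in ms])
# brass
bs2=[(295,200,335,240),(217,232,262,265)]
ms2=[mask(s,b,(10,110,30),(30,255,255)) for s,b in zip((T,S),bs2)]
mod=lambda p:[disc(.026,p[2]-.006,p[2])+[p[0],p[1],0], rot(box(-.014,.014,.014,.014,0,.016),p[0],p[1],p[3],p[2])]
for y0 in (0,.4,.8,1.2):
    r=fit((T,S),ms2,bs2,mod,[.46,-.213,.069,y0],[.01,.01,.004,.2]); print("brass",r.x[:3],np.degrees(r.x[3]),r.fun,[m.sum() for m in ms2])
# overlay
out=[]
for s,m,b,mm in zip((T,S),ms2,bs2,range(2)):
    f=hullmask(s,mod(r.x),b); l,t,rr,bb=b
    a=s["image"][t:bb,l:rr]
    out.append(np.hstack([cv2.resize(x,(260,260),interpolation=0) for x in (a,np.dstack([m,f,m*0])*255)]))
for s,m,b in zip((T,S),ms,bs): pass
cv2.imwrite("pics/fit.png",np.vstack(out)[:,:,::-1])
for l in ["post","tray"]:
  for n,s in(("T",T),("S",S)):
    for d in ctrl.mark_of(s,l):
      print(l,n,d["confidence"],onz(s,d["at"][::-1],0))
E
```

```text
scoop (0, 1) [0.3853 0.2922] 179.22638082768896 135.0625 [np.float32(568.0), np.float32(643.0)]
scoop (0,) [0.3856 0.2922] 178.83636593014577 58.8125 [np.float32(568.0), np.float32(643.0)]
scoop (1,) [0.3852 0.2926] 179.45766002391235 74.3125 [np.float32(568.0), np.float32(643.0)]
brass [ 0.46   -0.2128  0.0686] 45.198386984803776 45.1875 [np.float32(182.0), np.float32(295.0)]
brass [ 0.46   -0.2128  0.0685] 40.952677705261905 44.9375 [np.float32(182.0), np.float32(295.0)]
brass [ 0.46   -0.2129  0.0685] 42.70090870364671 45.0 [np.float32(182.0), np.float32(295.0)]
brass [ 0.46   -0.2131  0.0695] 42.2794177996809 45.5 [np.float32(182.0), np.float32(295.0)]
post T 0.71 [ 0.3908 -0.4274  0.    ]
post T 0.63 [ 0.4685 -0.2062  0.    ]
post T 0.6 [0.6826 0.1104 0.    ]
post S 0.85 [ 0.6756  0.1054 -0.    ]
post S 0.7 [ 0.4542 -0.2104  0.    ]
post S 0.23 [ 0.4686 -0.1565  0.    ]
tray T 0.61 [ 0.6605 -0.1724  0.    ]
tray S 0.82 [ 0.6578 -0.1732  0.    ][ WARN:0@5.461] global loadsave.cpp:1063 imwrite_ Unsupported depth image for selected encoder is fallbacked to CV_8U.
```

View pics/fit.png

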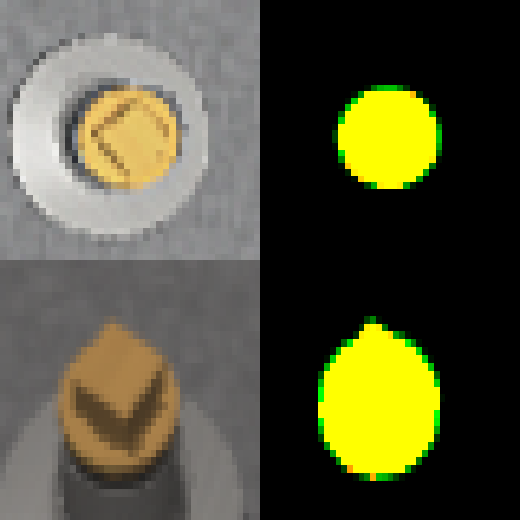

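```bash
python3 - <<'E'
from fit import *
np.set_printoptions(precision=4,suppress=True)
T=ctrl.snapshot("top");S=ctrl.snapshot("side")
B=box(-.09,.09,.13,.13,0,.035)
bs=[(250,120,355,205),(245,180,370,290)];ms=[];vs=[];bb=[]
for s,b in zip((T,S),bs):
    for d in ctrl.trace(s,"tray")[:1]:
        l,t,r,q=b; ms.append(d["region"][t:q,l:r].astype(np.float32)); vs.append(s);bb.append(b); print(d["confidence"],d["extent"])
mod=lambda p:[rot(B,*p[:3])]
for v in [range(len(vs))]+[[i] for i in range(len(vs))]:
    r=fit([vs[i] for i in v],[ms[i] for i in v],[bb[i] for i in v],mod,[.66,-.165,.23],[.01,.01,.1])
    print(list(v),r.x[:2],np.degrees(r.x[2]),r.fun, "post->tray",np.degrees(np.arctan2(r.x[1]+.213,r.x[0]-.46)),np.hypot(r.x[1]+.213,r.x[0]-.46))
    if len(list(v))==2:
        for s,n in((T,"T"),(S,"S")):
            im=cv2.resize(s["image"],None,fx=3,fy=3,interpolation=3)[:,:,::-1].copy()
            for P in mod(r.x)[0]:
                u=proj(s,P); cv2.circle(im,tuple(int(x) for x in (u+.5)*3),3,(0,0,255),1)
            im=im[360:640,740:1080] if n=="T" else im[540:880,720:1120]
            cv2.imwrite("pics/tray"+n+".png",cv2.resize(im,None,fx=1.5,fy=1.5))
E
```

```text
0.76 [259.1, 130.4, 344.6, 192.9]
0.56 [254.6, 188.9, 364.9, 288.0]
[0, 1] [ 0.6657 -0.1646] 12.948982504074674 1033.875 post->tray 13.230786789532521 0.2113445609832299
[0] [ 0.6654 -0.1649] 13.132248357017495 279.375 post->tray 13.183991762778234 0.21093796963853034
[1] [ 0.6654 -0.1643] 12.731951081490303 746.75 post->tray 13.341456154547172 0.21107455372924208
```

```bash
python3 -c "
import cv2,numpy as np
a=cv2.imread('pics/trayT.png');b=cv2.imread('pics/trayS.png');print(a.shape,b.shape)
b=cv2.resize(b,(400,340));a=cv2.resize(a,(400,330));a=np.pad(a,((0,10),(0,0),(0,0)));cv2.imwrite('pics/trays.png',np.hstack([a,b]))"
```

```text
(420, 510, 3) (510, 600, 3)
```

View pics/trays.png

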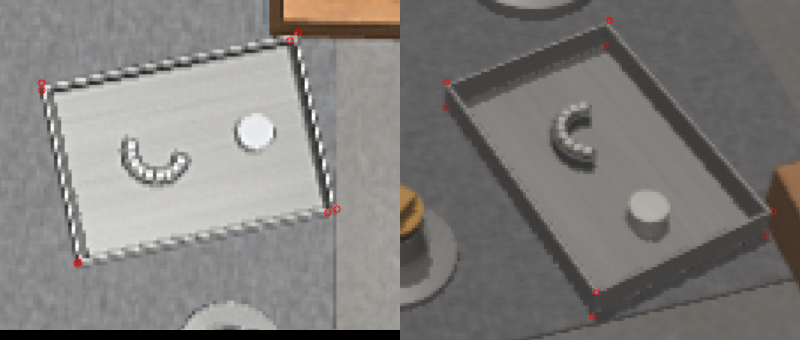

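```bash
cat >> h.py <<'E'
from scipy.spatial.transform import Rotation as Ro
def Rd(yaw): return Ro.from_euler("xyz",[180,0,yaw],degrees=True)
def delta(p0,y0,p1,y1):
    A=Rd(y0); d=A.inv().apply(np.array(p1)-p0); w=(A.inv()*Rd(y1)).as_rotvec(); return np.round(d,4),np.round(w,4)
def state():
    o=ctrl.get_obs(); print("t",round(o["clock"],2),"tcp",np.round(o["tool_pos"],4),"rpy",np.round(o["orientation"],2),"F",np.round(o["force"],2),"M",np.round(o["moment"],3),"open",round(o["opening"],4),"q",np.round(o["joint_pos"],1))
E
python3 - <<'E'
from h import *
print(delta([.249,.627,.405],-21.65,[.3853,.2922,.405],-0.8))
state()
E
```

```text
(array([0.2502, 0.2609, 0.    ]), array([ 0.    ,  0.    , -0.3639]))
t 1.85 tcp [0.249  0.6274 0.4047] rpy [-180.     -0.    -21.64] F [0.42 0.02 0.  ] M [-0.003 -0.036  0.04 ] open 0.0879 q [ 84.9  20.5   0.7   0.  -70.1 -16.5]
```

Request:
carry_out(
  moves="0.0876 0.25 0.261 0 0 0 -0.364;0.0876 0.25 0.261 0 0 0 -0.364;0.0876 0.25 0.261 0 0 0 -0.364;0.0876 0.25 0.261 0 0 0 -0.364;0.0876 0.25 0.261 0 0 0 -0.364;0.0876 0.25 0.261 0 0 0 -0.364;0.0876 0.25 0.261 0 0 0 -0.364;0.0876 0.25 0.261 0 0 0 -0.364;0.0876 0.25 0.261 0.05 0 0 -0.364;0.0876 0.25 0.261 0.09 0 0 -0.364;0.0876 0.25 0.261 0.12 0 0 -0.364;0.0876 0.25 0.261 0.12 0 0 -0.364;0.0876 0.25 0.261 0.12 0 0 -0.364;0.0876 0.25 0.261 0.12 0 0 -0.364",
)

```text
clock: 3.25
tool_pos: [0.3856, 0.2936, 0.2865]
orientation: [-179.9, -0.1, -0.8]
force: [-1.0, 0.4, -0.3]
opening: 0.0874
```

Request:
carry_out(
  moves="0.0876 0 0 0.03 0 0 0;0.0876 0 0 0.06 0 0 0;0.0876 0 0 0.085 0 0 0;0.0876 0 0 0.091 0 0 0;0.0876 0 0 0.091 0 0 0;0.0876 0 0 0.091 0 0 0",
)

```text
clock: 3.85
tool_pos: [0.3856, 0.2934, 0.1953]
orientation: [-179.9, -0.1, -0.8]
force: [-0.0, 0.1, 0.3]
opening: 0.0874
```

```bash
python3 - <<'E'
from h import *
state()
s=ctrl.snapshot("side"); t=ctrl.snapshot("top")
save(s,"g1",(130,90,210,165),7); save(t,"g2",(130,210,200,280),7)
E
python3 -c "
import cv2,numpy as np
a=cv2.imread('pics/g1.png');b=cv2.imread('pics/g2.png');cv2.imwrite('pics/g.png',np.hstack([cv2.resize(a,(400,375)),cv2.resize(b,(375,375))]))"
```

```text
t 3.85 tcp [0.3856 0.2934 0.1953] rpy [-1.7988e+02 -8.0000e-02 -7.6000e-01] F [-0.    0.11  0.25] M [-0.036 -0.013  0.013] open 0.0874 q [ 60.6  17.1 -37.7   0.  -35.1  28.6]
```

View pics/g.png

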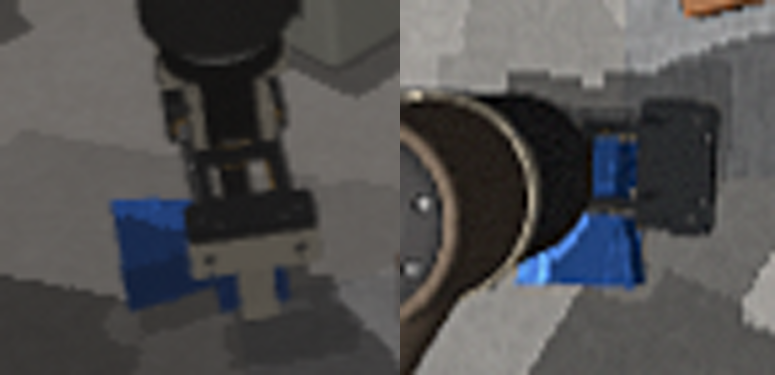

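The fingers straddle the blue block in both views, with the finger between the block faces at about (183,145) in the side view. Closing the gripper.

Request:
carry_out(
  moves="0.03 0 0 0 0 0 0;0.03 0 0 0 0 0 0;0.03 0 0 0 0 0 0;0.03 0 0 0 0 0 0;0.03 0 0 0 0 0 0;0.03 0 0 0 0 0 0;0.03 0 0 0 0 0 0;0.03 0 0 0 0 0 0",
)

```text
clock: 4.75
tool_pos: [0.3851, 0.2925, 0.1936]
orientation: [180.0, 0.0, -0.8]
force: [-0.6, -0.4, 0.2]
opening: 0.0458
```

Gripped at 46 mm. Now lifting and looking at where the scoop sits in the hand.

Request:
carry_out(
  moves="0.03 0 0 -0.03 0 0 0;0.03 0 0 -0.07 0 0 0;0.03 0 0 -0.11 0 0 0;0.03 0 0 -0.15 0 0 0;0.03 0 0 -0.15 0 0 0;0.03 0 0 -0.15 0 0 0;0.03 0 0 -0.15 0 0 0;0.03 0 0 -0.15 0 0 0",
)

```text
clock: 5.55
tool_pos: [0.3848, 0.2922, 0.3422]
orientation: [179.9, 0.1, -0.8]
force: [1.5, -0.3, -1.1]
opening: 0.0458
```

```bash
python3 - <<'E'
from h import *
state()
s=ctrl.snapshot("side"); t=ctrl.snapshot("top")
a=cv2.resize(s["image"][60:160,120:230],(440,400),interpolation=3);b=cv2.resize(t["image"][210:290,110:200],(350,311),interpolation=3)
b=np.pad(b,((0,89),(0,0),(0,0)));cv2.imwrite("pics/lift.png",np.hstack([a,b])[:,:,::-1])
print(delta([.3853,.2922,.344],-0.8,[.46,-.213,.344],13.1))
for d in ctrl.mark_of(s,"scoop_mouth")+ctrl.mark_of(s,"scoop_foot"): print(d)
for y in(178,179.2,181): 
  for P in([.08,0,.041],[0,0,0]):
    c,sn=np.cos(np.radians(y)),np.sin(np.radians(y)); print(y,proj(s,[.3853+c*P[0],.2922+sn*P[0],.150+P[2]])[::-1])
E
```

```text
t 5.55 tcp [0.3848 0.2922 0.3422] rpy [ 1.7986e+02  9.0000e-02 -8.0000e-01] F [ 1.49 -0.33 -1.11] M [-0.093 -0.008 -0.031] open 0.0458 q [ 60.6   5.5 -28.   -0.  -56.7  28.6]
(array([0.0817, 0.5041, 0.    ]), array([ 0.    ,  0.    , -0.2426]))
{'at': [161.5, 229.6], 'confidence': 0.94}
{'at': [101.4, 143.1], 'confidence': 0.81}
{'at': [103.5, 173.7], 'confidence': 0.31}
{'at': [155.8, 220.2], 'confidence': 0.8}
{'at': [112.4, 174.0], 'confidence': 0.63}
{'at': [122.1, 222.1], 'confidence': 0.32}
178 [101.29076077 146.32709118]
178 [109.45637741 174.72215295]
179.2 [101.60825049 146.36850366]
179.2 [109.45637741 174.72215295]
181 [102.08260674 146.45312834]
181 [109.45637741 174.72215295]
```

View pics/lift.png

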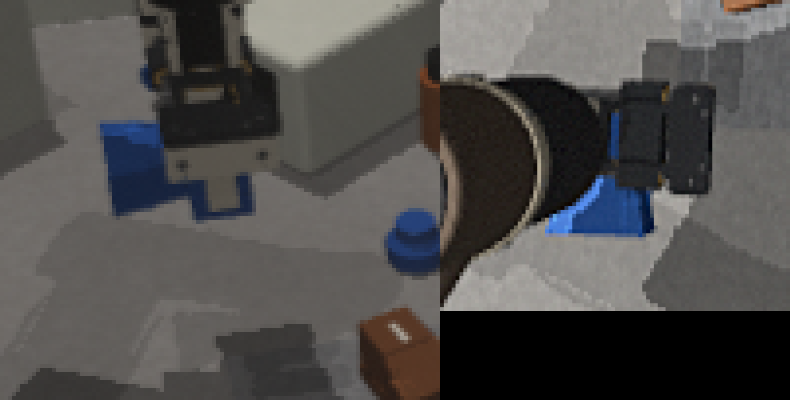

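Request:
carry_out(
  moves="0.03 0.008 0.04 0 0 0 -0.0243;0.03 0.0163 0.085 0 0 0 -0.05;0.03 0.0245 0.13 0 0 0 -0.08;0.03 0.0327 0.175 0 0 0 -0.1;0.03 0.0409 0.22 0 0 0 -0.12;0.03 0.049 0.265 0 0 0 -0.14;0.03 0.057 0.31 0 0 0 -0.16;0.03 0.065 0.355 0 0 0 -0.18;0.03 0.07 0.4 0 0 0 -0.2;0.03 0.075 0.44 0 0 0 -0.22;0.03 0.08 0.475 0 0 0 -0.2426;0.03 0.0817 0.495 0 0 0 -0.2426;0.03 0.0817 0.5041 0 0 0 -0.2426;0.03 0.0817 0.5041 0 0 0 -0.2426;0.03 0.0817 0.5041 0.02 0 0 -0.2426;0.03 0.0817 0.5041 0.035 0 0 -0.2426;0.03 0.0817 0.5041 0.035 0 0 -0.2426;0.03 0.0817 0.5041 0.035 0 0 -0.2426",
)

```text
clock: 7.55
tool_pos: [0.46, -0.2119, 0.309]
orientation: [180.0, 0.0, 13.2]
force: [0.4, -0.4, -1.5]
opening: 0.046
```

```bash
python3 - <<'E'
from h import *
state()
s=ctrl.snapshot("side"); t=ctrl.snapshot("top")
a=cv2.resize(s["image"][200:300,180:290],(440,400),interpolation=3);b=cv2.resize(t["image"][180:260,260:350],(350,311),interpolation=3)
b=np.pad(b,((0,89),(0,0),(0,0)));cv2.imwrite("pics/over.png",np.hstack([a,b])[:,:,::-1])
E
```

```text
t 7.55 tcp [ 0.46   -0.2119  0.309 ] rpy [1.7999e+02 2.0000e-02 1.3180e+01] F [ 0.35 -0.36 -1.46] M [-0.104 -0.118 -0.045] open 0.046 q [ -2.5   9.7 -27.9   0.  -52.4 105.6]
```

View pics/over.png

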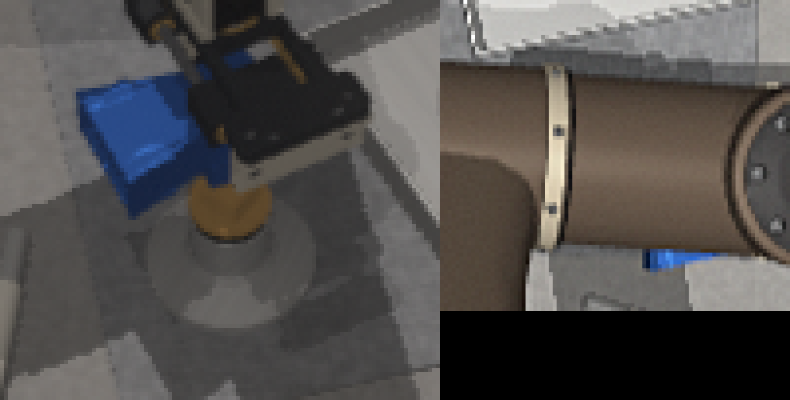

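The scoop is held over the small stub with its mouth away from the tray. Lowering to just above expected contact.

Request:
carry_out(
  moves="0.03 0 0 0.012 0 0 0;0.03 0 0 0.022 0 0 0;0.03 0 0 0.025 0 0 0;0.03 0 0 0.026 0 0 0;0.03 0 0 0.027 0 0 0;0.03 0 0 0.028 0 0 0;0.03 0 0 0.028 0 0 0;0.03 0 0 0.028 0 0 0",
)

```text
clock: 8.45
tool_pos: [0.4599, -0.2127, 0.2808]
orientation: [180.0, -0.0, 13.1]
force: [-0.2, -0.2, -1.1]
opening: 0.0461
```

```bash
python3 -c "
from h import *
state()"
```

```text
t 8.45 tcp [ 0.4599 -0.2127  0.2808] rpy [ 1.7999e+02 -2.0000e-02  1.3110e+01] F [-0.15 -0.16 -1.11] M [-0.029 -0.051  0.062] open 0.0461 q [ -2.6  11.7 -29.8   0.  -48.5 105.7]
```

Request:
carry_out(
  moves="0.03 0 0 0.0005 0 0 0;0.03 0 0 0.001 0 0 0;0.03 0 0 0.001 0 0 0",
)

```text
clock: 8.75
tool_pos: [0.4598, -0.2126, 0.2797]
orientation: [-180.0, -0.0, 13.1]
force: [-0.4, 0.3, -1.3]
opening: 0.046
```

Request:
carry_out(
  moves="0.03 0 0 0.0005 0 0 0;0.03 0 0 0.001 0 0 0;0.03 0 0 0.001 0 0 0",
)

```text
clock: 9.05
tool_pos: [0.4598, -0.2126, 0.2786]
orientation: [-180.0, 0.0, 13.1]
force: [0.7, 0.3, -1.1]
opening: 0.046
```

Request:
carry_out(
  moves="0.03 0 0 0.0005 0 0 0;0.03 0 0 0.001 0 0 0;0.03 0 0 0.001 0 0 0",
)

```text
clock: 9.35
tool_pos: [0.4599, -0.2126, 0.2781]
orientation: [180.0, -0.0, 13.1]
force: [-2.7, 1.6, 5.1]
opening: 0.0462
```

Request:
carry_out(
  moves="0.03 0 0 0.0005 0 0 0;0.03 0 0 0.001 0 0 0;0.03 0 0 0.001 0 0 0",
)

```text
clock: 9.65
tool_pos: [0.4599, -0.2127, 0.2778]
orientation: [180.0, -0.0, 13.1]
force: [-4.4, 2.7, 11.7]
opening: 0.0459
```

Contact came at TCP z of about 0.278, which matches the expected top of the square. Easing to light pressure and turning clockwise.

Request:
carry_out(
  moves="0.03 0 0 -0.0008 0 0 0;0.03 0 0 -0.0008 0 0 0.1;0.03 0 0 -0.0008 0 0 0.2;0.03 0 0 -0.0008 0 0 0.3;0.03 0 0 -0.0008 0 0 0.4;0.03 0 0 -0.0008 0 0 0.5;0.03 0 0 -0.0008 0 0 0.6;0.03 0 0 -0.0008 0 0 0.6",
)

```text
clock: 10.45
tool_pos: [0.4605, -0.2128, 0.2781]
orientation: [-180.0, -0.1, -21.3]
force: [0.5, 0.6, 4.8]
opening: 0.0456
```

```bash
python3 -c "
from h import *
state()"
```

```text
t 10.45 tcp [ 0.4605 -0.2128  0.2781] rpy [-1.7999e+02 -1.1000e-01 -2.1330e+01] F [0.55 0.56 4.83] M [-0.06  -0.153 -0.022] open 0.0456 q [ -2.6  11.9 -30.    0.  -48.   71.2]
```

Request:
carry_out(
  moves="0.03 0 0 0 0 0 0.06;0.03 0 0 0 0 0 0.12;0.03 0 0 0 0 0 0.18;0.03 0 0 0 0 0 0.24;0.03 0 0 0 0 0 0.24",
)

```text
clock: 10.95
tool_pos: [0.4605, -0.2128, 0.2781]
orientation: [-180.0, -0.1, -34.9]
force: [0.9, -1.0, 4.5]
opening: 0.0459
```

Request:
carry_out(
  moves="0.03 0 0 0 0 0 0.04;0.03 0 0 0 0 0 0.08;0.03 0 0 0 0 0 0.08",
)

```text
clock: 11.25
tool_pos: [0.4604, -0.2127, 0.278]
orientation: [-180.0, -0.1, -39.4]
force: [1.7, -0.7, 5.3]
opening: 0.0457
```

Request:
carry_out(
  moves="0.03 0 0 0 0 0 0.04;0.03 0 0 0 0 0 0.06;0.03 0 0 0 0 0 0.06",
)

```text
clock: 11.55
tool_pos: [0.4604, -0.2127, 0.2779]
orientation: [-180.0, -0.1, -42.9]
force: [1.5, -2.2, 5.2]
opening: 0.0459
```

Request:
carry_out(
  moves="0.03 0 0 0 0 0 0.03;0.03 0 0 0 0 0 0.04;0.03 0 0 0 0 0 0.04",
)

```text
clock: 11.85
tool_pos: [0.4604, -0.2127, 0.2779]
orientation: [-180.0, -0.1, -45.2]
force: [2.2, -1.4, 6.0]
opening: 0.046
```

Request:
carry_out(
  moves="0.03 0 0 0 0 0 0.03;0.03 0 0 0 0 0 0.04;0.03 0 0 0 0 0 0.04",
)

```text
clock: 12.15
tool_pos: [0.4603, -0.2127, 0.2779]
orientation: [-180.0, -0.1, -47.5]
force: [1.2, -1.3, 5.8]
opening: 0.0461
```

Request:
carry_out(
  moves="0.03 0 0 0 0 0 0.03;0.03 0 0 0 0 0 0.04;0.03 0 0 0 0 0 0.04",
)

```text
clock: 12.45
tool_pos: [0.4602, -0.2127, 0.2778]
orientation: [-180.0, -0.1, -49.8]
force: [1.4, -0.7, 5.9]
opening: 0.0461
```

Request:
carry_out(
  moves="0.03 0 0 0 0 0 0.03;0.03 0 0 0 0 0 0.04;0.03 0 0 0 0 0 0.04",
)

```text
clock: 12.75
tool_pos: [0.4601, -0.2128, 0.2778]
orientation: [-180.0, -0.0, -52.1]
force: [1.2, -1.9, 5.2]
opening: 0.0462
```

```bash
python3 - <<'E'
from h import *
state()
s=ctrl.snapshot("side")
save(s,"c1",(190,210,280,300),6)
E
```

```text
t 12.75 tcp [ 0.4601 -0.2128  0.2778] rpy [-1.7998e+02 -5.0000e-02 -5.2070e+01] F [ 1.2  -1.86  5.21] M [-0.734 -0.517 -0.019] open 0.0462 q [ -2.6  11.9 -30.    0.  -48.   40.5]
```

View pics/c1.png

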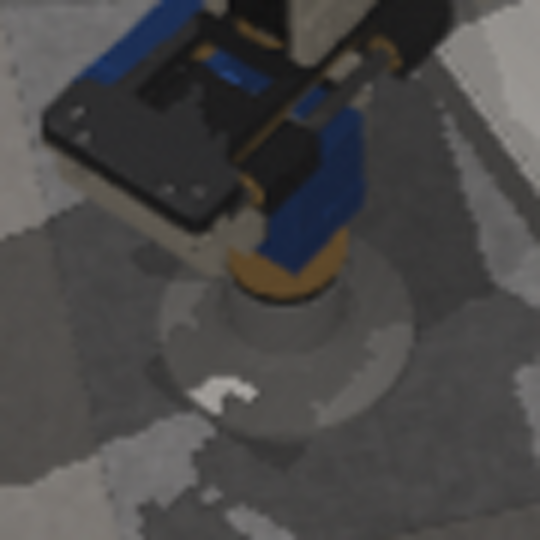

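Now there is a moment of about 0.9 N m and a lateral force, both pointing toward the scoop's back (tool +x). That suggests the rim is catching on one side, so I'm shifting about 1 mm that way.

Request:
carry_out(
  moves="0.03 0.0005 0 0 0 0 0;0.03 0.001 0 0 0 0 0;0.03 0.001 0 0 0 0 0",
)

```text
clock: 13.1
tool_pos: [0.4604, -0.2133, 0.2776]
orientation: [-180.0, 0.0, -52.1]
force: [0.0, 0.9, 7.4]
opening: 0.0461
```

```bash
python3 -c "
from h import *
state()"
```

```text
t 13.1 tcp [ 0.4604 -0.2133  0.2776] rpy [-1.7999e+02  2.0000e-02 -5.2070e+01] F [0.05 0.94 7.36] M [ 0.5   -0.06   0.004] open 0.0461 q [ -2.6  12.  -29.9  -0.  -48.1  40.6]
```

Request:
carry_out(
  moves="0.03 0 0 0 0 0 0.03;0.03 0 0 0 0 0 0.05;0.03 0 0 0 0 0 0.05",
)

```text
clock: 13.4
tool_pos: [0.4604, -0.2135, 0.2777]
orientation: [180.0, -0.0, -55.0]
force: [0.5, -1.6, 5.5]
opening: 0.046
```

Request:
carry_out(
  moves="0.03 0 0 0 0 0 0.03;0.03 0 0 0 0 0 0.05;0.03 0 0 0 0 0 0.05",
)

```text
clock: 13.7
tool_pos: [0.4603, -0.2135, 0.2777]
orientation: [180.0, -0.0, -57.8]
force: [0.5, 0.0, 7.7]
opening: 0.0453
```

```bash
python3 -c "
from h import *
state()"
```

```text
t 13.7 tcp [ 0.4603 -0.2135  0.2777] rpy [ 1.7998e+02 -1.0000e-02 -5.7820e+01] F [0.49 0.01 7.68] M [-0.243  0.056  0.037] open 0.0453 q [ -2.7  12.  -29.9   0.  -48.1  34.8]
```

```bash
python3 - <<'E'
from h import *
s=ctrl.snapshot("side")
c=[(292,155),(237,217),(307,250),(368,200)]
P=np.array([onz(s,(200+x/8-.5,220+y/8-.5),.0845)[:2] for x,y in c])
print(P,P.mean(0))
for i in range(4):
    d=P[(i+1)%4]-P[i]; print(np.linalg.norm(d),np.degrees(np.arctan2(d[1],d[0]))%90)
for i in range(2):
    d=P[i+2]-P[i]; print("diag",np.linalg.norm(d),(np.degrees(np.arctan2(d[1],d[0]))+45)%90)
state()
# simulated wireframes at several yaws over the stored crop
im=cv2.imread("pics/sc1.png"); out=[]
for y in (30,36,42,48):
    a=im.copy()
    q=[]
    for k in range(4):
        t=np.radians(y+45+90*k); X=[.46+.0198*np.cos(t),-.213+.0198*np.sin(t),.0845]
        u=proj(s,X); q.append(((u-[200,220]+.5)*8).astype(int))
    cv2.polylines(a,[np.array(q)],True,(0,0,255),1); out.append(a[120:340,180:420])
cv2.imwrite("pics/sq.png",cv2.resize(np.vstack([np.hstack(out[:2]),np.hstack(out[2:])]),None,fx=1.3,fy=1.3))
E
```

```text
[[ 0.46237239 -0.1930938 ]
 [ 0.44049542 -0.21231699]
 [ 0.45831727 -0.22969276]
 [ 0.48095211 -0.21582141]] [ 0.46053429 -0.21273124]
0.029122714426669156 41.30561113670828
0.024890477019684807 45.726091931843165
0.026547137589490014 31.50127940815688
0.029355587783579284 39.265852644324525
diag 0.036822924108490085 38.67748544287832
diag 0.04060819035353658 40.04929807875292
t 13.75 tcp [ 0.4603 -0.2135  0.2777] rpy [179.98  -0.   -57.8 ] F [-0.02 -1.08  6.54] M [-0.287  0.046  0.015] open 0.0456 q [ -2.7  12.  -29.9   0.  -48.1  34.9]
```

View pics/sq.png

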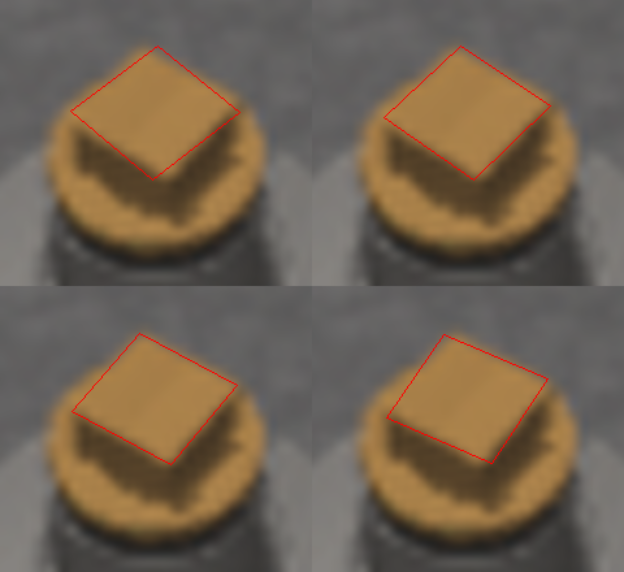

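Overlaying squares on the initial side view puts the square at about 38°, so it lines up at tool yaw of about -52°. I went a little past that, so the missed drop was a small sideways offset. Turning back a few degrees and centring by feel.

Request:
carry_out(
  moves="0.03 0 0 0 0 0 -0.04;0.03 0 0 0 0 0 -0.08;0.03 -0.0003 -0.0005 0 0 0 -0.09;0.03 -0.0003 -0.0005 0 0 0 -0.09",
)

```text
clock: 14.15
tool_pos: [0.4603, -0.2128, 0.2776]
orientation: [180.0, 0.0, -52.6]
force: [-0.9, -0.4, 7.3]
opening: 0.0459
```

```bash
python3 -c "
from h import *
state()"
```

```text
t 14.15 tcp [ 0.4603 -0.2128  0.2776] rpy [ 1.7995e+02  4.0000e-02 -5.2620e+01] F [-0.86 -0.41  7.35] M [-0.013  0.456 -0.013] open 0.0459 q [ -2.6  12.  -30.   -0.  -48.1  40. ]
```

Request:
carry_out(
  moves="0.03 -0.0003 0.0003 0 0 0 0;0.03 -0.0003 0.0003 0 0 0 0",
)

```text
clock: 14.35
tool_pos: [0.46, -0.2128, 0.2776]
orientation: [180.0, 0.0, -52.6]
force: [-0.2, 0.6, 6.7]
opening: 0.0461
```

```bash
python3 -c "
from h import *
state()"
```

```text
t 14.35 tcp [ 0.46   -0.2128  0.2776] rpy [ 1.7998e+02  2.0000e-02 -5.2640e+01] F [-0.2   0.56  6.71] M [0.047 0.117 0.026] open 0.0461 q [ -2.6  11.9 -30.   -0.  -48.1  40. ]
```

Forces are now balanced, so it is centred. Sweeping a few degrees either way from here.

Request:
carry_out(
  moves="0.03 0 0 0 0 0 -0.05;0.03 0 0 0 0 0 -0.05",
)

```text
clock: 14.55
tool_pos: [0.4596, -0.2127, 0.2769]
orientation: [179.9, 0.1, -49.8]
force: [0.7, -0.4, -1.6]
opening: 0.0456
```

```bash
python3 -c "
from h import *
state()"
```

```text
t 14.55 tcp [ 0.4596 -0.2127  0.2769] rpy [ 1.7995e+02  9.0000e-02 -4.9770e+01] F [ 0.7  -0.36 -1.62] M [-0.335 -0.342 -0.048] open 0.0456 q [ -2.6  12.  -30.1  -0.  -48.1  42.9]
```

Request:
carry_out(
  moves="0.03 0 0 0 0 0 -0.05;0.03 0 0 0 0 0 -0.05",
)

```text
clock: 14.75
tool_pos: [0.4596, -0.213, 0.2767]
orientation: [179.9, 0.1, -47.0]
force: [0.5, -3.7, -1.7]
opening: 0.046
```

```bash
python3 -c "
from h import *
state()"
```

```text
t 14.75 tcp [ 0.4596 -0.213   0.2767] rpy [ 1.7992e+02  9.0000e-02 -4.7020e+01] F [ 0.48 -3.71 -1.73] M [-1.119  0.056 -0.047] open 0.046 q [ -2.6  12.  -30.1  -0.  -48.1  45.6]
```

It dropped in at about -49.8° (Fz fell to -1.6, just the scoop's weight). Going back to the middle of that and lowering.

Request:
carry_out(
  moves="0.03 0 0 0 0 0 0.04;0.03 0 0 0.001 0 0 0.04;0.03 0 0 0.002 0 0 0.04;0.03 0 0 0.003 0 0 0.04;0.03 0 0 0.003 0 0 0.04",
)

```text
clock: 15.25
tool_pos: [0.4598, -0.2128, 0.274]
orientation: [179.9, 0.1, -49.3]
force: [-1.0, -2.1, -1.9]
opening: 0.0459
```

```bash
python3 -c "
from h import *
state()"
```

```text
t 15.25 tcp [ 0.4598 -0.2128  0.274 ] rpy [ 1.7995e+02  6.0000e-02 -4.9340e+01] F [-1.   -2.08 -1.91] M [-0.368  0.569 -0.054] open 0.0459 q [ -2.6  12.2 -30.2  -0.  -47.6  43.3]
```

Sliding freely. Continuing down.

Request:
carry_out(
  moves="0.03 0 0 0.002 0 0 0;0.03 0 0 0.004 0 0 0;0.03 0 0 0.006 0 0 0;0.03 0 0 0.008 0 0 0;0.03 0 0 0.009 0 0 0;0.03 0 0 0.009 0 0 0",
)

```text
clock: 15.85
tool_pos: [0.46, -0.2129, 0.2652]
orientation: [180.0, 0.0, -49.3]
force: [-2.6, -4.0, -0.9]
opening: 0.0456
```

Request:
carry_out(
  moves="0.03 0 0 0.001 0 0 0;0.03 0 0 0.002 0 0 0;0.03 0 0 0.002 0 0 0",
)

```text
clock: 16.15
tool_pos: [0.46, -0.213, 0.2633]
orientation: [180.0, 0.0, -49.3]
force: [-4.2, -3.8, 0.0]
opening: 0.046
```

```bash
python3 -c "
from h import *
state()"
```

```text
t 16.15 tcp [ 0.46   -0.213   0.2633] rpy [ 1.7996e+02  3.0000e-02 -4.9350e+01] F [-4.2  -3.82  0.04] M [-1.414  1.519 -0.008] open 0.046 q [ -2.6  13.  -30.9   0.  -46.1  43.2]
```

Request:
carry_out(
  moves="0.03 0 0.0004 0.0005 0 0 0;0.03 0 0.0004 0.001 0 0 0;0.03 0 0.0004 0.001 0 0 0",
)

```text
clock: 16.45
tool_pos: [0.4599, -0.2131, 0.2624]
orientation: [180.0, 0.0, -49.3]
force: [-3.6, -2.9, 0.4]
opening: 0.0461
```

Request:
carry_out(
  moves="0.03 0 0 0.0005 0 0 0;0.03 0 0 0.001 0 0 0;0.03 0 0 0.001 0 0 0",
)

```text
clock: 16.75
tool_pos: [0.46, -0.2131, 0.2621]
orientation: [180.0, -0.0, -49.3]
force: [-6.3, -1.2, 7.3]
opening: 0.0459
```

```bash
python3 -c "
from h import *
state()"
```

```text
t 16.75 tcp [ 0.46   -0.2131  0.2621] rpy [ 1.7999e+02 -1.0000e-02 -4.9330e+01] F [-6.27 -1.19  7.27] M [-0.544  2.348 -0.074] open 0.0459 q [ -2.6  13.1 -31.    0.  -45.9  43.3]
```

Fully home: the foot has come down 16 mm from first contact, and Fz is rising. Now screwing clockwise, following the 12 mm/turn pitch (1.9 mm/rad).

Request:
carry_out(
  moves="0.03 -0.0003 0.0003 0 0 0 0;0.03 -0.0003 0.0003 0.0001 0 0 0.05;0.03 -0.0003 0.0003 0.0002 0 0 0.1;0.03 -0.0003 0.0003 0.0003 0 0 0.15;0.03 -0.0003 0.0003 0.0004 0 0 0.2;0.03 -0.0003 0.0003 0.0005 0 0 0.25;0.03 -0.0003 0.0003 0.0006 0 0 0.3;0.03 -0.0003 0.0003 0.0006 0 0 0.3",
)

```text
clock: 17.55
tool_pos: [0.4599, -0.2138, 0.2617]
orientation: [180.0, -0.1, -66.6]
force: [-4.4, -8.3, 5.7]
opening: 0.0457
```

```bash
python3 -c "
from h import *
state()"
```

```text
t 17.55 tcp [ 0.4599 -0.2138  0.2617] rpy [ 1.800e+02 -1.100e-01 -6.657e+01] F [-4.43 -8.32  5.68] M [-3.128  1.804  0.097] open 0.0457 q [ -2.7  13.1 -31.1   0.1 -45.7  26. ]
```

Request:
carry_out(
  moves="0.03 0.0004 0.0005 0 0 0 0;0.03 0.0004 0.0005 0.0002 0 0 0.06;0.03 0.0004 0.0005 0.0003 0 0 0.12;0.03 0.0004 0.0005 0.0004 0 0 0.18;0.03 0.0004 0.0005 0.0005 0 0 0.24;0.03 0.0004 0.0005 0.0006 0 0 0.3;0.03 0.0004 0.0005 0.0007 0 0 0.36;0.03 0.0004 0.0005 0.0008 0 0 0.4;0.03 0.0004 0.0005 0.0008 0 0 0.4",
)

```text
clock: 18.45
tool_pos: [0.4595, -0.2141, 0.2609]
orientation: [-180.0, -0.1, -89.5]
force: [-5.9, -5.1, 7.5]
opening: 0.0455
```

```bash
python3 - <<'E'
from h import *
state()
s=ctrl.snapshot("side")
save(s,"d1",(190,210,280,300),6)
E
```

```text
t 18.45 tcp [ 0.4595 -0.2141  0.2609] rpy [-1.7997e+02 -7.0000e-02 -8.9480e+01] F [-5.91 -5.06  7.5 ] M [-1.954  2.105  0.04 ] open 0.0455 q [ -2.7  13.2 -31.2   0.1 -45.6   3.2]
```

View pics/d1.png

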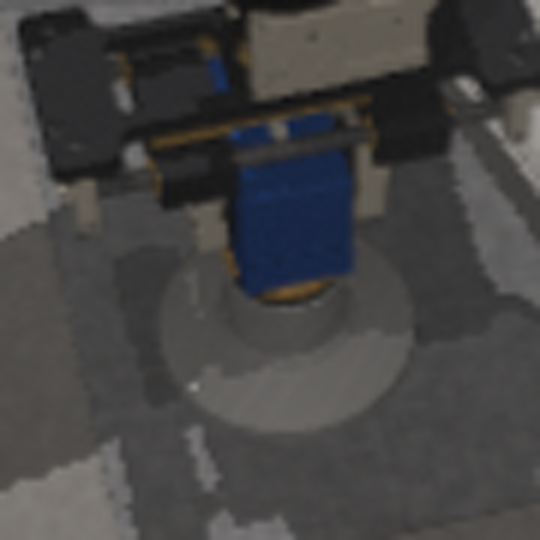

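The scoop sits flush on the flange and turns with the tool, and the sinking matches the pitch. Continuing.

Request:
carry_out(
  moves="0.03 0.0004 0.0005 0 0 0 0;0.03 0.0004 0.0005 0.0001 0 0 0.06;0.03 0.0004 0.0005 0.0002 0 0 0.12;0.03 0.0004 0.0005 0.0003 0 0 0.18;0.03 0.0004 0.0005 0.0004 0 0 0.24;0.03 0.0004 0.0005 0.0005 0 0 0.3;0.03 0.0004 0.0005 0.0006 0 0 0.36;0.03 0.0004 0.0005 0.0008 0 0 0.42;0.03 0.0004 0.0005 0.0009 0 0 0.48;0.03 0.0004 0.0005 0.001 0 0 0.54;0.03 0.0004 0.0005 0.0011 0 0 0.6;0.03 0.0004 0.0005 0.0012 0 0 0.66;0.03 0.0004 0.0005 0.0013 0 0 0.72;0.03 0.0004 0.0005 0.0014 0 0 0.78;0.03 0.0004 0.0005 0.0015 0 0 0.84;0.03 0.0004 0.0005 0.0017 0 0 0.9;0.03 0.0004 0.0005 0.0017 0 0 0.9",
)

```text
clock: 20.2
tool_pos: [0.4591, -0.2141, 0.2592]
orientation: [-179.9, 0.0, -141.1]
force: [-5.6, -1.6, 7.0]
opening: 0.0461
```

```bash
python3 - <<'E'
from h import *
state()
E
```

```text
t 20.2 tcp [ 0.4591 -0.2141  0.2592] rpy [-1.7994e+02  2.0000e-02 -1.4108e+02] F [-5.6  -1.64  6.97] M [-0.711  1.884  0.065] open 0.0461 q [ -2.7  13.3 -31.3   0.  -45.4 -48.4]
```

Request:
carry_out(
  moves="0.03 0.0003 0.0002 0.0001 0 0 0.06;0.03 0.0003 0.0002 0.0002 0 0 0.12;0.03 0.0003 0.0002 0.0003 0 0 0.18;0.03 0.0003 0.0002 0.0004 0 0 0.24;0.03 0.0003 0.0002 0.0005 0 0 0.3;0.03 0.0003 0.0002 0.0006 0 0 0.36;0.03 0.0003 0.0002 0.0007 0 0 0.42;0.03 0.0003 0.0002 0.0008 0 0 0.45;0.03 0.0003 0.0002 0.0008 0 0 0.45;0.03 0.0003 0.0002 0.0008 0 0 0.45",
)

```text
clock: 21.2
tool_pos: [0.459, -0.2141, 0.2584]
orientation: [-179.9, 0.1, -166.7]
force: [-3.6, -1.5, 6.6]
opening: 0.046
```

```bash
python3 - <<'E'
from h import *
state()
s=ctrl.snapshot("side"); t=ctrl.snapshot("top")
a=cv2.resize(s["image"][200:300,180:290],(440,400),interpolation=3);b=cv2.resize(t["image"][170:250,270:350],(350,350),interpolation=3)
b=np.pad(b,((0,50),(0,0),(0,0)));cv2.imwrite("pics/fin.png",np.hstack([a,b])[:,:,::-1])
E
```

```text
t 21.2 tcp [ 0.459  -0.2141  0.2584] rpy [-1.7994e+02  9.0000e-02 -1.6675e+02] F [-3.6  -1.54  6.61] M [-0.784  1.439  0.091] open 0.046 q [ -2.7  13.3 -31.4   0.  -45.2 -74. ]
```

View pics/fin.png

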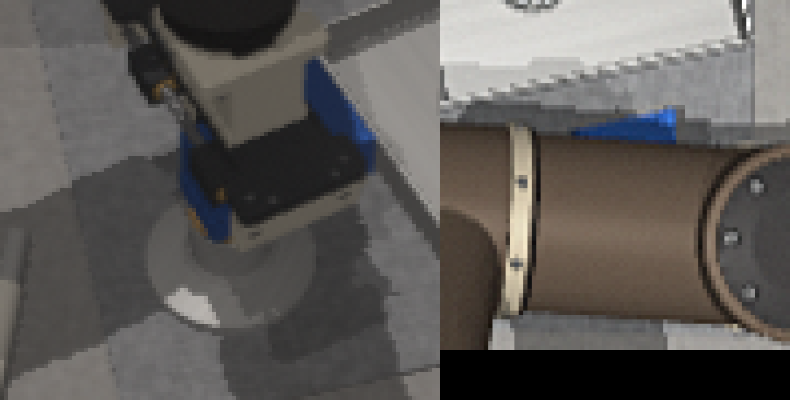

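The mouth faces the tray at yaw of about 13.2°, and the total sink of 3.7 mm fits the 117° screwed. Relaxing the pressure and releasing.

Request:
carry_out(
  moves="0.03 0.0003 0 -0.0006 0 0 0;0.03 0.0003 0 -0.0006 0 0 0;0.0876 0.0003 0 -0.0006 0 0 0;0.0876 0.0003 0 -0.0006 0 0 0;0.0876 0.0003 0 -0.0006 0 0 0;0.0876 0.0003 0 -0.0006 0 0 0;0.0876 0.0003 0 -0.0006 0 0 0;0.0876 0.0003 0 -0.0006 0 0 0;0.0876 0.0003 0 -0.0006 0 0 0",
)

```text
clock: 22.2
tool_pos: [0.4581, -0.2141, 0.2581]
orientation: [180.0, -0.0, -166.8]
force: [0.4, 0.1, -1.0]
opening: 0.0874
```

```bash
python3 - <<'E'
from h import *
state()
s=ctrl.snapshot("side");save(s,"rel",(180,200,290,300),6)
E
```

```text
t 22.2 tcp [ 0.4581 -0.2141  0.2581] rpy [ 180.    -0.  -166.8] F [ 0.44  0.1  -0.99] M [ 0.092 -0.171 -0.065] open 0.0874 q [ -2.8  13.3 -31.4  -0.  -45.3 -74. ]
```

View pics/rel.png

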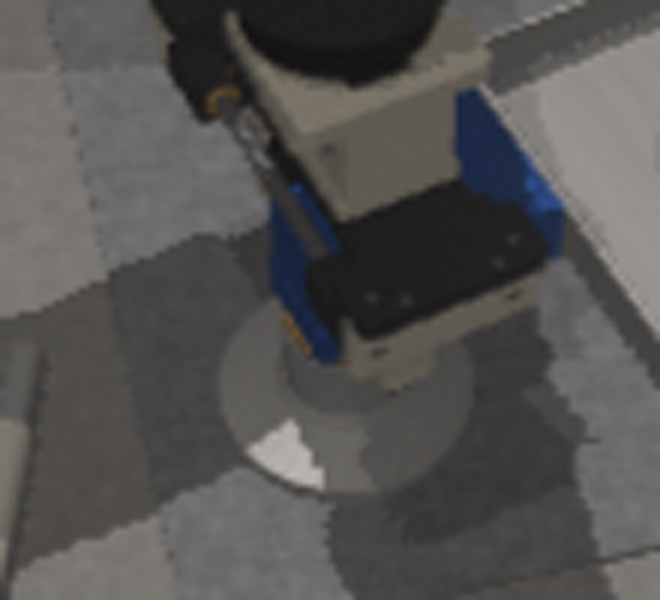

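The fingers are open and free of the scoop. Lifting straight up, then backing off to uncover the view.

Request:
carry_out(
  moves="0.0876 0 0 -0.01 0 0 0;0.0876 0 0 -0.03 0 0 0;0.0876 0 0 -0.06 0 0 0;0.0876 0 0 -0.1 0 0 0;0.0876 0 0 -0.13 0 0 0;0.0876 0 -0.05 -0.13 0 0 0;0.0876 0 0.05 -0.13 0 0 0;0.0876 0 0.1 -0.13 0 0 0;0.0876 0 0.15 -0.13 0 0 0;0.0876 0 0.2 -0.13 0 0 0;0.0876 0 0.25 -0.13 0 0 0;0.0876 0 0.25 -0.13 0 0 0;0.0876 0 0.25 -0.13 0 0 0;0.0876 0 0.25 -0.13 0 0 0",
)

```text
clock: 23.65
tool_pos: [0.4007, 0.0306, 0.3891]
orientation: [180.0, 0.1, -166.5]
force: [-0.4, 0.8, 0.0]
opening: 0.088
```

```bash
cat > chk.py <<'E'
from fit import *
import sys
state()
T=ctrl.snapshot("top");S=ctrl.snapshot("side")
save(T,sys.argv[1]+"T",sc=1.5);save(S,sys.argv[1]+"S",(170,180,330,300),5)
def mask(s,b,lo,hi):
    l,t,r,bb=b; hsv=cv2.cvtColor(s["image"][t:bb,l:r],cv2.COLOR_RGB2HSV); return cv2.inRange(hsv,lo,hi).astype(np.float32)/255
bs=[(285,175,345,240),(205,205,285,275)]
ms=[mask(s,b,(100,110,20),(130,255,255)) for s,b in zip((T,S),bs)]
mod=lambda p:[rot(BLOCK,*p[:3],p[3]),rot(MOUTH,*p[:3],p[3])]
for v in [(0,1),(0,),(1,)]:
    r=fit([(T,S)[i] for i in v],[ms[i] for i in v],[bs[i] for i in v],mod,[.46,-.213,.23,.065],[.01,.01,.1,.005]); print("scoop",v,np.round(r.x[[0,1,3]],4),np.degrees(r.x[2]),r.fun,[m.sum() for m in ms])
E
python3 chk.py e
```

```text
t 23.65 tcp [0.4007 0.0306 0.3891] rpy [ 1.7998e+02  8.0000e-02 -1.6654e+02] F [-0.4   0.77  0.01] M [ 0.007 -0.146  0.024] open 0.088 q [  32.9   -5.9  -32.6    0.   -63.2 -109.4]
scoop (0, 1) [ 0.4596 -0.2127  0.0664] 13.212947130578515 173.0 [np.float32(576.0), np.float32(1222.0)]
scoop (0,) [ 0.4599 -0.2155  0.053 ] 13.123574233504794 49.9375 [np.float32(576.0), np.float32(1222.0)]
scoop (1,) [ 0.4651 -0.194   0.0405] 14.3420148370634 78.5625 [np.float32(576.0), np.float32(1222.0)]
```

View pics/eT.png

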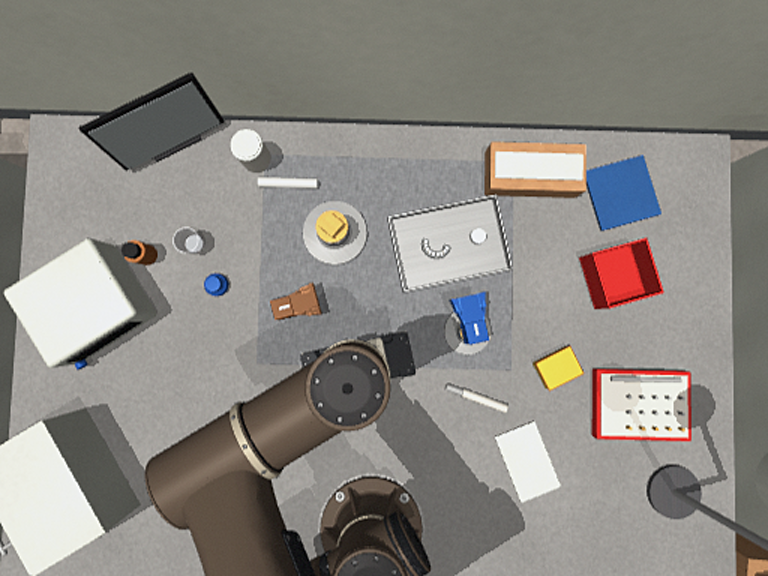

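View pics/eS.png

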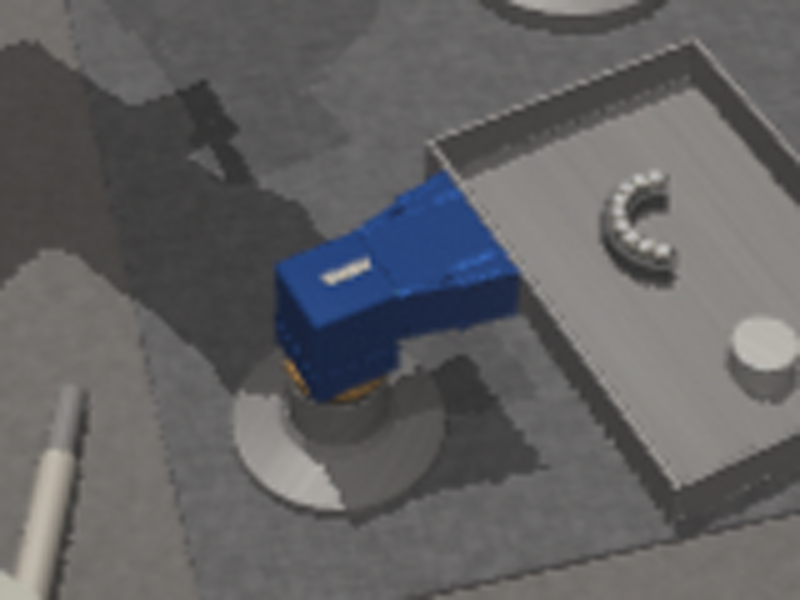

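The scoop is seated and its fitted yaw is 13.2°, against 13.1° for the tray. The arm is clear and nothing else has moved, so I'm handing it in.

```bash
python3 -c "
from plant import ctrl
print(ctrl.close_job())"
```

```text
the job is handed in; nothing more can be done
None
```

The blue scoop is screwed onto the small stub with its mouth looking at the tray. I released it, backed the arm off and handed the job in at about 24 s.

- **Seating:** I set it on the square with its mouth away from the tray and turned it clockwise at about 5–8 N, peaking near 13 N at first contact. It dropped in about 63° round and slid the full 16 mm home.
- **Not a clean clockwise turn:** on the way I overshot by about 8° because the scoop sat about 1 mm off-centre. I turned it back by up to 11° before it dropped in, so the turn was not purely clockwise. Almost no twisting force was felt, so the adaptor should not have turned during this.
- **Screwing:** I then screwed it about 117° clockwise. It sank 3.7 mm, close to the 3.9 mm that the thread pitch gives.
- **Last checks:** with both cameras together, the scoop's yaw was 13.2°, against about 13.1° for the tray (13.2° from stub to tray). The foot came out at a height of 66 mm, against about 65 mm expected. In the pictures nothing else had moved, and the wrist force had returned to about zero.
- **Disagreements:** fitted from the side camera alone, the yaw was 14.3° with an implausible position and height. The top camera alone gave 13.1°, but its height was also off (53 mm), so I relied on the joint fit. The wrist's twist reading stayed near 0.1 N m while screwing, below the stated 0.2 to 0.4 N m. I took the sinking as the evidence that the thread was turning.

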